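# Nudge a coin cell into the test nest and start the test

## Task

Without picking it up, nudge the loose coin cell across the top of the black test nest until it drops into the round pocket and lies flat on the pocket's floor. Then press the green start button down and let it come back up. Keep the cell on the nest throughout, and leave the bottle, the reel and the screwdriver where they are.

Things in the scene. Friction and masses are not known exactly. Their poses are not given: they have to be found in the camera images.
- nest: fixed black block, 150 x 100 x 20 mm (its x, y, z), with a flat smooth top 20 mm above the worktop and square outer edges without any lip; origin at the centre of its underside. Its turn about the vertical differs from start to start, up to 1.5 rad either way. One round pocket with a brass contact on its floor lies 40 mm from the centre along its +x; near each corner is a flush steel screw head
- pocket_floor (a point): centre of the pocket's floor, 15 mm above the worktop. The pocket is round, 28 mm in diameter and 5 mm deep, with a 1 mm chamfer at its mouth
- pocket_mouth (a point): centre of the pocket's mouth, level with the nest's top, 20 mm above the worktop; z up
- cell: the loose silver coin cell: a disc 24.5 mm in diameter and 7.7 mm thick, 10 to 14 g; origin at the centre of its underside, z along its axis. It starts lying flat on the nest's top, its centre 45 to 95 mm from the pocket's centre. Seated, its top stands 2.7 mm above the nest's top. After the drop it can rest cocked, its trailing edge still on the rim; a light press on its top seats it
- start (a joint): travel of the start button in m: 0 up, 0.006 fully down; a spring returns it (1 N to start it moving, 4 N when fully down)
- start_top (a point): centre of the top face of the round green start button (30 mm in diameter), 22 mm above the worktop when up, pressed straight down; it stands on a small fixed round grey housing, 46 mm in diameter and 12 mm high, to the left or to the right of the nest
- tray: fixed blue tray of small components, 100 x 70 x 22 mm, on the other side of the nest from the button; origin at the centre of its underside
- cleaner: loose white bottle with a blue cap, 44 mm in diameter, 95 mm tall, standing; origin at the centre of its underside. To be left alone
- reel: loose component reel lying flat, white with a black hub, 90 mm in diameter, 14 mm thick; origin at the centre of its underside. To be left alone
- driver: loose screwdriver with an orange handle, 160 mm long, lying beyond the nest roughly crosswise; its own x runs along it from handle to blade, origin halfway along at worktop height, handle 26 mm thick. To be left alone

How it is judged:
By the outcome, as a careful person would: the job done as asked, in the order asked, and still so for the second after the job is handed in, with the robot touching nothing.
It also fails if it takes over 51 s, if anything falls off the work surface, if the arm or the gripper's body presses on something with over 40 N, if the wrist force passes 120 N, or if a joint passes its speed limit or range.

## Robot

A 6-joint arm with a two-finger parallel gripper is mounted at the origin on the work surface. World frame = base frame: x ahead of the robot, y to its left, z up, the work surface at z = 0. Lengths are in m, angles in rad, forces in N, time in s.
With the tool pointing down it reaches from about 0.375 to 0.925 m from the base axis. Payload 5.7 kg.
Tool frame: the origin (TCP) lies on the mounting face of the last link; the fingertips stand 173 mm ahead of it and the grasp point (between the pads) lies 155 mm ahead of it (arm.tcp_to_grasp is the distance from the TCP to the grasp point, in m); z points along the fingers, y is the direction in which the jaws open and shut (so a half turn about z gives the same grasp; the last joint's range is limited). The gripper opens to 85 mm and grips with 20 to 120 N. Pads are 22 mm wide; open, the fingers measure 114 mm over their backs; the gripper's body (76 mm by 85 mm) begins 54 mm behind the grasp point. The pads swing forward as they close: fully open they stand 13 mm farther back than shut.
Start: joints at [-1.239, 0.359, 1.51, -0, 1.272, -0.115], TCP at [0.259, -0.541, 0.405] pointing down, gripper open.
Joint ranges: [-2.97, 2.97], [-1.01, 2.36], [0.21, 2.38], [-0.96, 4.11], [0.2, 2.71], [-2.98, 2.98]. Speed limits (rad/s): [2.39, 2.39, 3.14, 3.14, 3.14, 3.14].

## Interface

Orientations are given as a 3x3 rotation matrix whose columns are the frame's x, y, z axes.
In Python, from rig import arm, eyes, ticket gives the robot as it stands.
- The arm moves only by the tool send_rows, never from a script. Its argument "increments" is a list of rows, each an object of numbers: "wx", "wy", "wz": the turn, a rotation vector about the tool's x, y, z in rad; "tx", "ty", "tz": the shift along the tool's x, y, z in cm; "grip": the finger opening in cm, from 0 to 8.54. In form: [{"wx": .., "wy": .., "wz": .., "tx": .., "ty": .., "tz": .., "grip": ..}, ...]. A call has 1 to 20 rows; each row is the pose to reach, as a shift and turn from the pose measured when the call began, along the tool's axes at that moment; what a row does not reach only later rows make up. A row lasts 1/8 s, in which the tool goes at most 62.5 mm and 10.7 degrees, less where a joint would pass 70% of its speed; a pose out of reach is approached as far as the arm can. A call with a gripper value outside its range is refused whole. The fingers move at their own pace and stop on an object; "squeeze" is the grip in N (left out, the last holds). Time passes only in rows, so rows that repeat a pose let the fingers close. It gives the time, the measured TCP pose, the force and the opening at its end, in the units of the state.
- arm.get_obs(): the state, without advancing time (a new reading comes with each control period).
- eyes.snapshot(name): name is "side" or "top" or "wrist"; returns a dict with "img" (400x640x3 uint8, blue, green, red), "depth" (400x640 float32, m along the optical axis (not along the pixel's ray), 0 where there is no reading), "mtx" (3x3 intrinsics, pixels), "origin" and "attitude" of the camera in the world; the wrist camera has in their place "mount" (4x4, takes a point from camera to tool coordinates, whose origin is the TCP and whose axes are the flange's). Camera axes: x right, y down, z forward; pixel columns grow to the right and rows downward; lengths in m; the calibration is good to about 2 mm. A picture is of the moment at which its call begins: read the wrist's pose just before it.
- ticket.hand_in(): hands the job in, once; it reports no verdict.
The state is a dict: "time_s": time; "joints": joint angles; "dq": joint speeds; "tau": joint torques, N m; "tcp_pos": TCP position; "eef_rot": TCP orientation; "ft_force": force on the tool from outside, world axes, zero at the start; "ft_torque": the same for the moment, N m; "grip_width": opening from 0.0 (shut) to 1.0 (fully open).
Only numpy, scipy, OpenCV 4.12 (cv2) and the standard library are available. Lean on these libraries where they do the work, as an engineer would, in place of code of your own. Each camera call takes 0.05 s, during which the arm holds its last target.

## Working session

There is one attempt and no reset: what is moved stays moved. The work goes in short steps, Python scripts to look and compute and a tool call to move; the robot and the scene stay as the last step left them, time stands still between calls to the robot, and variables do not carry over. Pictures are saved under pics/ and viewed, and the job is handed in when it is done.

Besides the shell and the picture viewer there is one more tool, called after ">>>" in YAML: its name, and indented under it one key for each argument. send_rows: Moves the arm, as the interface text tells. Its arguments: {"type":"object","properties":{"increments":{"type":"array","items":{"type":"object","properties":{"wx":{"type":"number"},"wy":{"type":"number"},"wz":{"type":"number"},"tx":{"type":"number"},"ty":{"type":"number"},"tz":{"type":"number"},"grip":{"type":"number"}}}},"squeeze":{"type":"number"}},"required":["increments"]}

```bash
mkdir -p pics
cat > h.py <<'E'
import numpy as np, cv2
from rig import arm, eyes, ticket
def snap(n,f):
    o=arm.get_obs(); s=eyes.snapshot(n); cv2.imwrite('pics/'+f+'.png',s['img'])
    if n=='wrist':
        T=np.eye(4);T[:3,:3]=o['eef_rot'];T[:3,3]=o['tcp_pos'];C=T@np.array(s['mount'])
    else:
        C=np.eye(4);C[:3,:3]=s['attitude'];C[:3,3]=s['origin']
    return s,C
def cloud(s,C):
    d=s['depth'];K=np.array(s['mtx']);v,u=np.mgrid[0:400,0:640]
    P=np.stack([(u-K[0,2])/K[0,0]*d,(v-K[1,2])/K[1,1]*d,d],-1)
    return P@C[:3,:3].T+C[:3,3]
def onz(s,C,u,v,z):
    K=np.array(s['mtx']);r=C[:3,:3]@np.array([(u-K[0,2])/K[0,0],(v-K[1,2])/K[1,1],1.])
    return C[:3,3]+r*(z-C[2,3])/r[2]
def px(s,C,p):
    K=np.array(s['mtx']);q=C[:3,:3].T@(np.array(p)-C[:3,3]);return K[0,0]*q[0]/q[2]+K[0,2],K[1,1]*q[1]/q[2]+K[1,2]
E
python3 - <<'E'
from h import *
for n in ['top','side']:
    s,C=snap(n,n+'0'); print(n,C.round(3),s['mtx'])
o=arm.get_obs();print(o)
E
```

```text
top [[-0.009 -0.985  0.175  0.467]
 [-1.     0.009  0.004  0.004]
 [-0.006 -0.175 -0.985  0.788]
 [ 0.     0.     0.     1.   ]] [[369.15535951   0.         313.81927945]
 [  0.         369.15535951 205.6703063 ]
 [  0.           0.           1.        ]]
side [[ 0.992 -0.075  0.105  0.506]
 [-0.128 -0.677  0.724 -0.678]
 [ 0.017 -0.732 -0.681  0.697]
 [ 0.     0.     0.     1.   ]] [[451.1402876    0.         315.99465275]
 [  0.         451.1402876  195.46403287]
 [  0.           0.           1.        ]]
{'time_s': 0.1, 'joints': array([-1.23911176e+00,  3.59460506e-01,  1.51131017e+00, -1.33839650e-05,
        1.27250360e+00, -1.15097121e-01]), 'dq': array([-0.00083565, -0.00228479, -0.00273115,  0.001154  , -0.00158048,
       -0.00117106]), 'tau': array([-4.94015949e-04, -5.28652489e+01, -2.79348511e+01, -3.53715877e-04,
        5.13046471e-03,  6.56907915e-06]), 'tcp_pos': array([ 0.25912815, -0.54080882,  0.40392635]), 'eef_rot': array([[ 9.01840640e-01,  4.32068452e-01, -5.59693387e-04],
       [ 4.32068777e-01, -9.01839264e-01,  1.58580155e-03],
       [ 1.80421351e-04, -1.67196633e-03, -9.99998586e-01]]), 'ft_force': array([ 0.7300449 , -0.88625939,  0.13260006]), 'ft_torque': array([-0.00330624, -0.04052144,  0.00348645]), 'grip_width': 1.001359339438319}
```

View pics/top0.png

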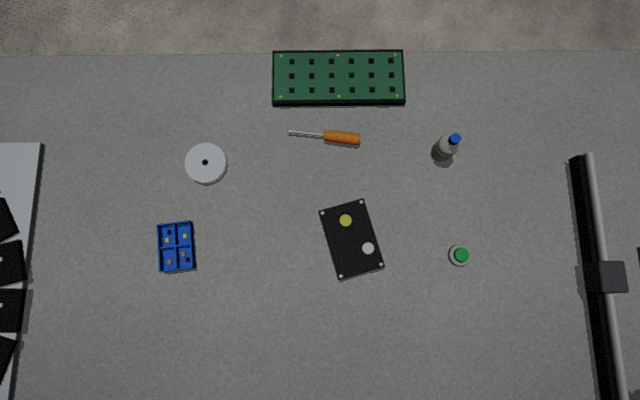

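View pics/side0.png

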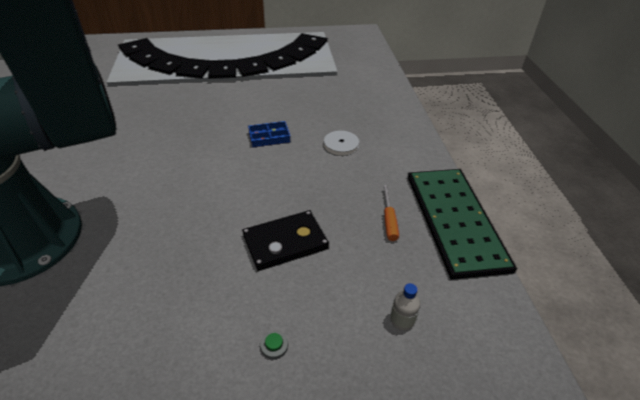

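The top view shows the pocket (brass) at about (345,220), the cell at (368,248), and the button at (461,255). The nest corners are near (320,210), (362,199), (384,267) and (340,280). The bottle, reel and driver are all well clear of them.

Run:
```python
from h import *
for n in ['top','side']:
    s,C=snap(n,n+'1'); im=s['img'].astype(int);b,g,r=im[...,0],im[...,1],im[...,2]
    hsv=cv2.cvtColor(s['img'],cv2.COLOR_BGR2HSV)
    win=dict(top=((325,205,362,238),(355,235,382,258),(445,240,475,270)),side=((290,222,316,240),(264,238,288,254),(255,325,295,360)))[n]
    ms=[(hsv[...,1]>90)&(hsv[...,2]>80),(hsv[...,2]>110)&(hsv[...,1]<60),(hsv[...,1]>120)&(g>r+30)]
    for nm,w,m,z in zip(['pocket','cell','button'],win,ms,[.015,.0277,.022]):
        k=np.zeros(m.shape,bool);k[w[1]:w[3],w[0]:w[2]]=1
        v,u=np.nonzero(m&k); 
        e=(u.min()+u.max())/2,(v.min()+v.max())/2
        print(n,nm,len(u),u.mean().round(1),v.mean().round(1),e,onz(s,C,u.mean(),v.mean(),z).round(4))
o=arm.get_obs(); s=eyes.snapshot('wrist'); print(np.array(s['mount']).round(3),s['mtx'])
```

```text
top pocket 119 345.2 219.9 (np.float64(345.0), np.float64(219.5)) [ 0.5727 -0.0587  0.015 ]
top cell 162 371.7 245.5 (np.float64(371.5), np.float64(244.0)) [ 0.5175 -0.1108  0.0277]
top button 148 461.2 254.5 (np.float64(461.5), np.float64(254.5)) [ 0.4977 -0.2948  0.022 ]
side pocket 90 303.1 231.0 (np.float64(303.0), np.float64(231.0)) [ 0.5712 -0.0559  0.015 ]
side cell 79 274.9 246.4 (np.float64(275.0), np.float64(246.0)) [ 0.5115 -0.1014  0.0277]
side button 212 273.5 341.2 (np.float64(273.0), np.float64(341.0)) [ 0.4965 -0.298   0.022 ]
[[ 0.001 -0.946 -0.323  0.084]
 [ 1.     0.     0.001 -0.   ]
 [-0.    -0.323  0.946  0.031]
 [ 0.     0.     0.     1.   ]] [[305.3444076    0.         323.89502074]
 [  0.         305.3444076  192.17035286]
 [  0.           0.           1.        ]]
```

```bash
cat >> h.py <<'E'
from scipy.spatial.transform import Rotation as R
def goto(p,yaw):
    o=arm.get_obs();R0=np.array(o['eef_rot'])
    Rt=np.array([[np.cos(yaw),np.sin(yaw),0],[np.sin(yaw),-np.cos(yaw),0],[0,0,-1.]])
    print('w',R.from_matrix(R0.T@Rt).as_rotvec().round(4),'t cm',(R0.T@(np.array(p)-o['tcp_pos'])*100).round(3),'now',o['tcp_pos'].round(4),'F',o['ft_force'].round(2),'grip',round(o['grip_width'],3),'t',o['time_s'])
E
python3 - <<'E'
from h import *
c=np.array([.511,-.102]);p=np.array([.572,-.0575]);d=(p-c)/np.linalg.norm(p-c);yaw=np.arctan2(d[1],d[0]);print(yaw)
goto([*(c-.045*d),.30],yaw)
E
```

```text
0.6302568501285557
w [-0.0009 -0.0002 -0.1835] t cm [ 37.248 -27.877  10.458] now [ 0.2592 -0.5409  0.4043] F [-0.02  0.18  0.53] grip 1.001 t 0.25
```

>>> send_rows:
  increments:
    - {"tx":5,"ty":-4,"tz":1,"wz":-0.02,"grip":1.6}
    - {"tx":10,"ty":-8,"tz":3,"wz":-0.05,"grip":1.6}
    - {"tx":15,"ty":-11.5,"tz":4.5,"wz":-0.08,"grip":1.6}
    - {"tx":20,"ty":-15,"tz":6,"wz":-0.11,"grip":1.6}
    - {"tx":25,"ty":-19,"tz":7.5,"wz":-0.14,"grip":1.6}
    - {"tx":30,"ty":-22.5,"tz":9,"wz":-0.16,"grip":1.6}
    - {"tx":34,"ty":-25.5,"tz":10,"wz":-0.18,"grip":1.6}
    - {"tx":37.2,"ty":-27.9,"tz":10.5,"wz":-0.18,"grip":1.6}
    - {"tx":37.2,"ty":-27.9,"tz":10.5,"wz":-0.18,"grip":1.6}
    - {"tx":37.2,"ty":-27.9,"tz":10.5,"wz":-0.18,"grip":1.6}
    - {"tx":37.2,"ty":-27.9,"tz":10.5,"wz":-0.18,"grip":1.6}

```text
schema error: expected keys wx, wy, wz, tx, ty, tz, grip
```

Run:
```python
from h import *
o=arm.get_obs();print(o['tcp_pos'],o['grip_width'],np.abs(o['dq']).max())
s,C=snap('wrist','w1'); np.savez('w1',d=s['depth'],C=C)
```

```text
[ 0.25919371 -0.54094663  0.40427526] 1.0014029660728 0.0036992562803054474
```

View pics/w1.png

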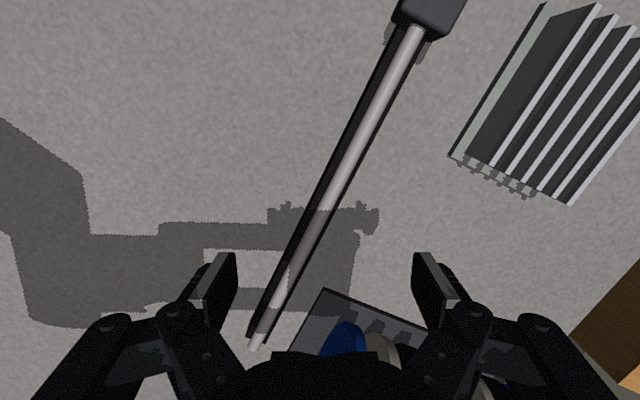

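>>> send_rows:
  increments:
    - {"wx":0,"wy":0,"tx":5,"ty":-4,"tz":0,"wz":-0.02,"grip":1.6}
    - {"wx":0,"wy":0,"tx":10,"ty":-8,"tz":0,"wz":-0.05,"grip":1.6}
    - {"wx":0,"wy":0,"tx":15,"ty":-11.5,"tz":1,"wz":-0.08,"grip":1.6}
    - {"wx":0,"wy":0,"tx":20,"ty":-15,"tz":3,"wz":-0.11,"grip":1.6}
    - {"wx":0,"wy":0,"tx":25,"ty":-19,"tz":5,"wz":-0.14,"grip":1.6}
    - {"wx":0,"wy":0,"tx":30,"ty":-22.5,"tz":7,"wz":-0.16,"grip":1.6}
    - {"wx":0,"wy":0,"tx":34,"ty":-25.5,"tz":9,"wz":-0.18,"grip":1.6}
    - {"wx":0,"wy":0,"tx":37.2,"ty":-27.9,"tz":10.5,"wz":-0.18,"grip":1.6}
    - {"wx":0,"wy":0,"tx":37.2,"ty":-27.9,"tz":10.5,"wz":-0.18,"grip":1.6}
    - {"wx":0,"wy":0,"tx":37.2,"ty":-27.9,"tz":10.5,"wz":-0.18,"grip":1.6}
    - {"wx":0,"wy":0,"tx":37.2,"ty":-27.9,"tz":10.5,"wz":-0.18,"grip":1.6}

```text
time_s: 1.68
tcp_pos: [0.474, -0.1297, 0.3002]
eef_rot: [[0.811, 0.585, 0.001], [0.585, -0.811, -0.0], [0.001, 0.0, -1.0]]
ft_force: [-0.8, -0.6, -0.3]
grip_width: 0.19
```

Run:
```python
from h import *
o=arm.get_obs();print(o['tcp_pos'],o['grip_width'],np.abs(o['dq']).max())
s,C=snap('wrist','w2'); np.savez('w2',d=s['depth'],C=C,img=s['img'],K=s['mtx'],T=np.c_[o['eef_rot'],o['tcp_pos']])
```

```text
[ 0.47397273 -0.12972705  0.3001513 ] 0.1897924214620643 0.004433557698112176
```

View pics/w2.png

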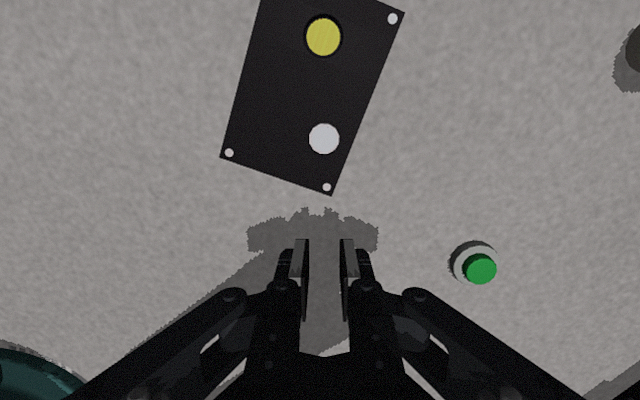

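The wrist view shows the cell at (324,138), the pocket at (323,36) and the fingertips at (302,240) and (347,240). The cell, pocket and tool midline are already nearly in line.

```bash
cat > meas.py <<'E'
from h import *
def meas(im,C,K,cellz=.0277):
    s={'mtx':K}; hsv=cv2.cvtColor(im,cv2.COLOR_BGR2HSV);H,S,V=cv2.split(hsv);out={}
    for nm,m,z in [('pocket',(S>90)&(V>80)&(H>20)&(H<40),.015),('cell',(S<40)&(V>150),cellz),('button',(S>120)&(H>45)&(H<80),.022)]:
        n,L,st,ce=cv2.connectedComponentsWithStats(m.astype(np.uint8))
        for i in range(1,n):
            if st[i,4]>150: print(nm,st[i],ce[i].round(1),onz(s,C,*ce[i],z).round(4))
E
python3 - <<'E'
from meas import *
a=np.load('w2.npz');meas(a['img'],a['C'],a['K'])
P=cloud({'depth':a['d'],'mtx':a['K']},a['C'])
T=a['T'];Q=(P-T[:,3])@T[:,:3]   # tool coords
m=(a['d']>0)&(Q[...,2]>.13)&(Q[...,2]<.2)&(abs(Q[...,1])<.06)&(abs(Q[...,0])<.03)
q=Q[m];print(len(q),q.min(0),q.max(0))
for sg in(1,-1):
    w=q[q[:,1]*sg>0];print(np.percentile(w,[1,50,99],axis=0).round(4))
v,u=np.nonzero(m);print(u.min(),u.max(),v.min(),v.max())
n=P[60:150,250:330];print('nest top z',np.median(n[...,2]))
print('cell depth z',np.median(P[130:146,318:330,2]), 'pocket',np.median(P[30:42,318:330,2]),'button',np.median(P[264:274,474:488,2]))
E
```

```text
pocket [ 306   18   34   38 1013] [322.8  36.5] [ 0.5712 -0.0585  0.015 ]
cell [  0  70  24  21 177] [13.3 79.4] [0.4118 0.1099 0.0277]
cell [558 101  19  31 208] [568.4 116.8] [ 0.6357 -0.246   0.0277]
cell [309 124  30  30 700] [323.5 138.4] [ 0.5114 -0.1024  0.0277]
cell [407 231  49  22 231] [428.7 241.5] [ 0.4922 -0.2312  0.0277]
cell [380 275  33  20 215] [396.1 283.7] [ 0.4415 -0.2363  0.0277]
button [462 254  35  30 782] [479.1 268.4] [ 0.4976 -0.2921  0.022 ]
3181 [-0.01091024 -0.02932502  0.13000086] [0.01448184 0.02918451 0.17251193]
[[-0.0095  0.0077  0.1303]
 [ 0.0082  0.0114  0.146 ]
 [ 0.0132  0.0253  0.1696]]
[[-0.0093 -0.0258  0.1302]
 [ 0.0082 -0.0118  0.1459]
 [ 0.0131 -0.0082  0.1698]]
249 399 239 321
nest top z 0.02035398721355232
cell depth z 0.028169062586738375 pocket 0.015572604341690388 button 0.022457586945475283
```

Run:
```python
from h import *
goto([.4792,-.1260,.1945],.633)
```

```text
w [ 0.0005 -0.0006 -0.0079] t cm [ 6.3800e-01 -3.0000e-03  1.0568e+01] now [ 0.474  -0.1298  0.3002] F [-0.38 -0.04  0.32] grip 0.19 t 1.725
```

>>> send_rows:
  increments:
    - {"wx":0,"wy":0,"wz":-0.008,"tx":0.6,"ty":0,"tz":4,"grip":1.6}
    - {"wx":0,"wy":0,"wz":-0.008,"tx":0.6,"ty":0,"tz":8,"grip":1.6}
    - {"wx":0,"wy":0,"wz":-0.008,"tx":0.6,"ty":0,"tz":10,"grip":1.6}
    - {"wx":0,"wy":0,"wz":-0.008,"tx":0.6,"ty":0,"tz":10.55,"grip":1.6}
    - {"wx":0,"wy":0,"wz":-0.008,"tx":0.6,"ty":0,"tz":10.55,"grip":1.6}

```text
time_s: 2.35
tcp_pos: [0.479, -0.1269, 0.1951]
eef_rot: [[0.807, 0.591, 0.001], [0.591, -0.807, -0.0], [0.001, 0.001, -1.0]]
ft_force: [0.9, -0.6, -0.3]
grip_width: 0.188
```

Run:
```python
from meas import *
o=arm.get_obs();s,C=snap('wrist','w3');meas(s['img'],C,s['mtx'])
goto([.4792,-.1260,.1945],.633)
```

```text
pocket [ 293    0   60   46 2268] [322.2  19.6] [ 0.569  -0.0601  0.015 ]
cell [    0     0   254   400 68854] [ 89.5 189.7] [ 0.4448 -0.015   0.0277]
cell [  351     0   289   400 81109] [526.6 178.8] [ 0.5704 -0.1774  0.0277]
cell [ 298  162   51   48 1938] [322.6 185.3] [ 0.5116 -0.1024  0.0277]
cell [402 358  42  42 359] [420.4 380.6] [ 0.4471 -0.2222  0.0277]
cell [205 375  29  25 206] [219.9 387.7] [ 0.3712 -0.128   0.0277]
button [ 530  347   53   43 1312] [559.3 365.1] [ 0.5025 -0.2884  0.022 ]
w [ 0.0017 -0.0014 -0.0007] t cm [ 0.046 -0.073  0.096] now [ 0.4793 -0.1269  0.1955] F [-0.19 -0.01 -0.51] grip 0.185 t 2.4
```

View pics/w3.png

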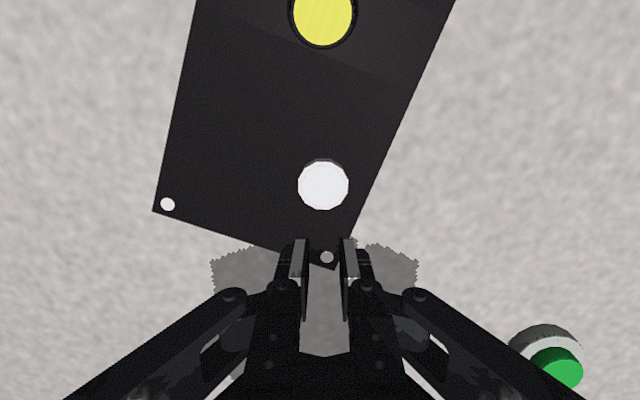

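The cell is at (323,185), the pocket at (322,12) and the finger midline at about column 324. All three are lined up, so I'll push along tool x.

>>> send_rows:
  increments:
    - {"wx":0,"wy":0,"wz":0,"tx":0.8,"ty":-0.06,"tz":0.07,"grip":1.6}
    - {"wx":0,"wy":0,"wz":0,"tx":1.4,"ty":-0.06,"tz":0.07,"grip":1.6}
    - {"wx":0,"wy":0,"wz":0,"tx":1.9,"ty":-0.06,"tz":0.07,"grip":1.6}
    - {"wx":0,"wy":0,"wz":0,"tx":2.4,"ty":-0.06,"tz":0.07,"grip":1.6}
    - {"wx":0,"wy":0,"wz":0,"tx":2.9,"ty":-0.06,"tz":0.07,"grip":1.6}
    - {"wx":0,"wy":0,"wz":0,"tx":3.4,"ty":-0.06,"tz":0.07,"grip":1.6}
    - {"wx":0,"wy":0,"wz":0,"tx":3.9,"ty":-0.06,"tz":0.07,"grip":1.6}
    - {"wx":0,"wy":0,"wz":0,"tx":4.4,"ty":-0.06,"tz":0.07,"grip":1.6}
    - {"wx":0,"wy":0,"wz":0,"tx":4.9,"ty":-0.06,"tz":0.07,"grip":1.6}
    - {"wx":0,"wy":0,"wz":0,"tx":4.9,"ty":-0.06,"tz":0.07,"grip":1.6}

```text
time_s: 3.65
tcp_pos: [0.5188, -0.0972, 0.1948]
eef_rot: [[0.806, 0.591, 0.002], [0.591, -0.806, -0.001], [0.002, 0.002, -1.0]]
ft_force: [-0.0, 0.1, -0.5]
grip_width: 0.186
```

Run:
```python
from meas import *
o=arm.get_obs();s,C=snap('wrist','w4');meas(s['img'],C,s['mtx'])
goto([.572,-.058,.1945],.633)
s,C=snap('top','t4');cv2.imwrite('pics/t4c.png',cv2.resize(s['img'][180:300,280:480],None,fx=4,fy=4))
```

```text
pocket [ 297  103   53   54 2230] [323.  129.4] [ 0.5713 -0.0585  0.015 ]
cell [     0      0    640    400 161806] [323.8 171.4] [ 0.5573 -0.0692  0.0277]
cell [243  23  17  19 253] [251.   32.4] [ 0.5865 -0.0116  0.0277]
cell [426  99  16  17 202] [433.3 107. ] [ 0.6084 -0.0903  0.0277]
cell [ 300  200   49   45 1726] [324.  222.5] [ 0.5366 -0.0845  0.0277]
cell [402 358  42  42 365] [420.4 380.6] [ 0.4873 -0.1923  0.0277]
cell [205 378  28  22 195] [219.  388.5] [ 0.4107 -0.0982  0.0277]
w [ 0.0017 -0.0013 -0.0004] t cm [ 6.634 -0.009  0.035] now [ 0.5186 -0.0973  0.1948] F [0.09 0.24 0.47] grip 0.187 t 3.7
```

View pics/w4.png

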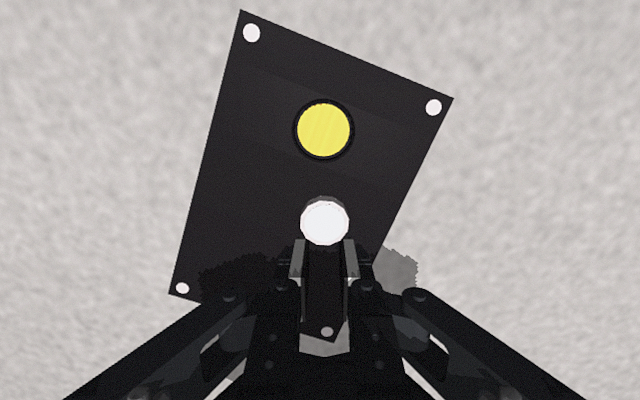

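The cell at (324,222) is cradled between the fingers, and the pocket at (323,129) is straight ahead, about 43 mm further on.

>>> send_rows:
  increments:
    - {"wx":0,"wy":0,"wz":0,"tx":0.5,"ty":0,"tz":0,"grip":1.6}
    - {"wx":0,"wy":0,"wz":0,"tx":1.0,"ty":0,"tz":0,"grip":1.6}
    - {"wx":0,"wy":0,"wz":0,"tx":1.5,"ty":0,"tz":0,"grip":1.6}
    - {"wx":0,"wy":0,"wz":0,"tx":2.0,"ty":0,"tz":0,"grip":1.6}
    - {"wx":0,"wy":0,"wz":0,"tx":2.4,"ty":0,"tz":0,"grip":1.6}
    - {"wx":0,"wy":0,"wz":0,"tx":2.8,"ty":0,"tz":0,"grip":1.6}
    - {"wx":0,"wy":0,"wz":0,"tx":3.1,"ty":0,"tz":0,"grip":1.6}
    - {"wx":0,"wy":0,"wz":0,"tx":3.4,"ty":0,"tz":0,"grip":1.6}
    - {"wx":0,"wy":0,"wz":0,"tx":3.7,"ty":0,"tz":0,"grip":1.6}
    - {"wx":0,"wy":0,"wz":0,"tx":4.0,"ty":0,"tz":0,"grip":1.6}
    - {"wx":0,"wy":0,"wz":0,"tx":4.0,"ty":0,"tz":0,"grip":1.6}

```text
time_s: 5.12
tcp_pos: [0.5509, -0.0736, 0.1948]
eef_rot: [[0.806, 0.591, 0.002], [0.591, -0.806, -0.001], [0.001, 0.002, -1.0]]
ft_force: [-0.5, -0.1, -0.5]
grip_width: 0.184
```

Run:
```python
from meas import *
o=arm.get_obs();s,C=snap('wrist','w5');meas(s['img'],C,s['mtx'])
P=cloud(s,C)
for dv in(-14,-7,0,7,14): print(dv,P[222+dv,[310,317,324,331,338],2].round(4))
goto([.5715,-.0583,.1945],.633)
```

```text
pocket [299 184  49  29 572] [323.5 194.7] [ 0.5765 -0.0548  0.015 ]
cell [     0      0    640    400 183426] [319.5 163.4] [ 0.5913 -0.0417  0.0277]
cell [251 121  15  15 180] [257.9 128.1] [ 0.5881 -0.0104  0.0277]
cell [ 300  197   48   48 1816] [323.5 220.3] [ 0.5694 -0.06    0.0277]
cell [403 359  41  41 337] [420.5 380.5] [ 0.5194 -0.1686  0.0277]
cell [205 380  26  20 164] [218.  389.7] [ 0.4416 -0.0746  0.0277]
-14 [0.0234 0.0248 0.0251 0.0249 0.0234]
-7 [0.0243 0.0268 0.0265 0.0261 0.0248]
0 [0.0264 0.0266 0.027  0.0266 0.0267]
7 [0.0278 0.0266 0.0273 0.0278 0.0269]
14 [0.0296 0.0287 0.0295 0.0286 0.0293]
w [ 0.0015 -0.0012 -0.0005] t cm [ 2.585 -0.009  0.032] now [ 0.5507 -0.0737  0.1948] F [ 0.97  0.21 -0.47] grip 0.188 t 5.175
```

View pics/w5.png

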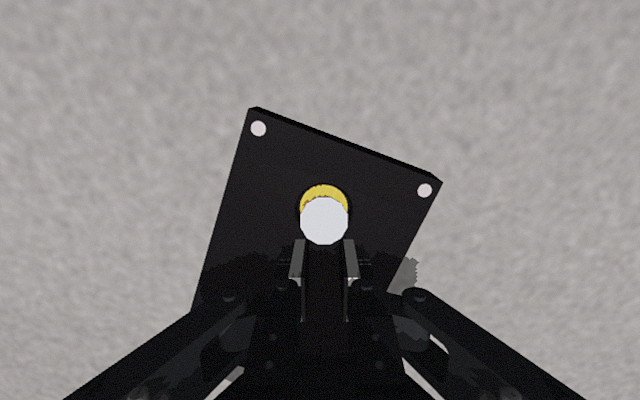

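The cell at (323,220) has tipped. Its leading edge is in the pocket and its trailing edge is still on the rim, about 4 mm short, so I'll push a little further.

>>> send_rows:
  increments:
    - {"wx":0,"wy":0,"wz":0,"tx":0.2,"ty":0,"tz":0,"grip":1.6}
    - {"wx":0,"wy":0,"wz":0,"tx":0.35,"ty":0,"tz":0,"grip":1.6}
    - {"wx":0,"wy":0,"wz":0,"tx":0.5,"ty":0,"tz":0,"grip":1.6}
    - {"wx":0,"wy":0,"wz":0,"tx":0.5,"ty":0,"tz":0,"grip":1.6}

```text
time_s: 5.68
tcp_pos: [0.5549, -0.0706, 0.1948]
eef_rot: [[0.806, 0.591, 0.002], [0.591, -0.806, -0.001], [0.001, 0.002, -1.0]]
ft_force: [-0.1, -0.4, 1.1]
grip_width: 0.19
```

Run:
```python
from meas import *
o=arm.get_obs();s,C=snap('wrist','w6');meas(s['img'],C,s['mtx'])
P=cloud(s,C)
for dv in(-14,-7,0,7,14): print(dv,P[222+dv,[310,317,324,331,338],2].round(4))
goto([.5715,-.0583,.1945],.633)
```

```text
pocket [300 193  48  26 176] [320.9 201. ] [ 0.5769 -0.0528  0.015 ]
cell [     0      0    640    400 185374] [319.1 163.4] [ 0.5951 -0.0387  0.0277]
cell [252 132  15  15 175] [258.6 138.9] [ 0.5883 -0.0103  0.0277]
cell [ 301  201   47   43 1580] [323.6 221.9] [ 0.5728 -0.0576  0.0277]
cell [403 359  41  41 337] [420.6 380.6] [ 0.5234 -0.1659  0.0277]
cell [205 380  26  20 164] [218.  389.7] [ 0.4456 -0.0717  0.0277]
-14 [0.0231 0.0224 0.023  0.0217 0.0232]
-7 [0.0229 0.023  0.0228 0.0235 0.0227]
0 [0.0227 0.0235 0.0225 0.0235 0.0237]
7 [0.0236 0.023  0.023  0.0224 0.0225]
14 [0.0216 0.0234 0.0228 0.0228 0.0235]
w [ 0.0016 -0.0013 -0.0003] t cm [ 2.077 -0.01   0.032] now [ 0.5548 -0.0707  0.1948] F [-0.47 -0.86 -0.11] grip 0.187 t 5.725
```

View pics/w6.png

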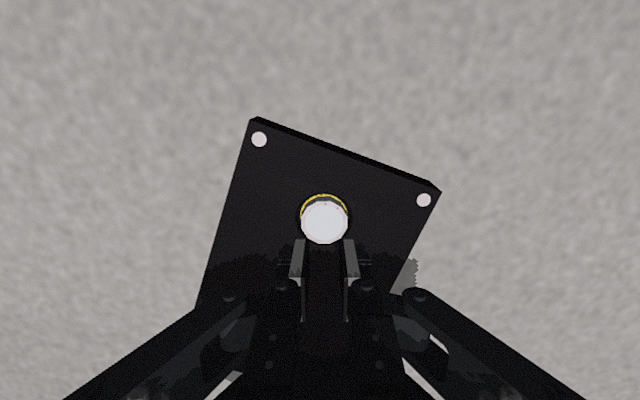

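The cell lies flat: its top reads 22.8 mm uniformly, against 22.7 mm expected. Next I'll retreat and move over the button with the fingers shut.

Run:
```python
from h import *
goto([.4974,-.2935,.230],.633)
```

```text
w [ 0.0016 -0.0013 -0.0003] t cm [-17.802  14.582  -3.521] now [ 0.5548 -0.0707  0.1948] F [-0.47 -0.86 -0.11] grip 0.187 t 5.725
```

>>> send_rows:
  increments:
    - {"wx":0,"wy":0,"wz":0,"tx":-0.5,"ty":0,"tz":0,"grip":1.6}
    - {"wx":0,"wy":0,"wz":0,"tx":-1.5,"ty":0,"tz":-3,"grip":1.6}
    - {"wx":0,"wy":0,"wz":0,"tx":-3,"ty":0,"tz":-8,"grip":0}
    - {"wx":0,"wy":0,"wz":0,"tx":-7,"ty":3.6,"tz":-8,"grip":0}
    - {"wx":0,"wy":0,"wz":0,"tx":-11,"ty":7.3,"tz":-8,"grip":0}
    - {"wx":0,"wy":0,"wz":0,"tx":-15,"ty":11,"tz":-8,"grip":0}
    - {"wx":0,"wy":0,"wz":0,"tx":-17.8,"ty":14.6,"tz":-8,"grip":0}
    - {"wx":0,"wy":0,"wz":0,"tx":-17.8,"ty":14.6,"tz":-6,"grip":0}
    - {"wx":0,"wy":0,"wz":0,"tx":-17.8,"ty":14.6,"tz":-3.5,"grip":0}
    - {"wx":0,"wy":0,"wz":0,"tx":-17.8,"ty":14.6,"tz":-3.5,"grip":0}
    - {"wx":0,"wy":0,"wz":0,"tx":-17.8,"ty":14.6,"tz":-3.5,"grip":0}

```text
time_s: 7.1
tcp_pos: [0.4976, -0.2937, 0.2303]
eef_rot: [[0.806, 0.591, 0.002], [0.591, -0.806, -0.001], [0.001, 0.002, -1.0]]
ft_force: [0.1, 0.4, -0.0]
grip_width: 0.002
```

Run:
```python
from h import *
o=arm.get_obs();s,C=snap('wrist','w7');P=cloud(s,C);Q=(P-o['tcp_pos'])@o['eef_rot']
m=(s['depth']>0)&(Q[...,2]>.13)&(P[...,2]>.045)&(abs(Q[...,1])<.06)&(abs(Q[...,0])<.03)
print(Q[m].min(0),Q[m].max(0))
goto([.4974,-.2935,.1885],.633)
s,C=snap('side','s7');cv2.imwrite('pics/s7c.png',cv2.resize(s['img'][200:380,180:380],None,fx=3,fy=3))
s,C=snap('top','t7');cv2.imwrite('pics/t7c.png',cv2.resize(s['img'][180:300,300:500],None,fx=4,fy=4))
```

```text
[-0.01109951 -0.0206633   0.13002003] [0.01404659 0.02062947 0.17078853]
w [ 0.0028 -0.0016 -0.0001] t cm [-0.025 -0.058  4.22 ] now [ 0.4978 -0.2938  0.2307] F [ 0.68 -0.05 -0.09] grip -0.004 t 7.15
```

View pics/w7.png

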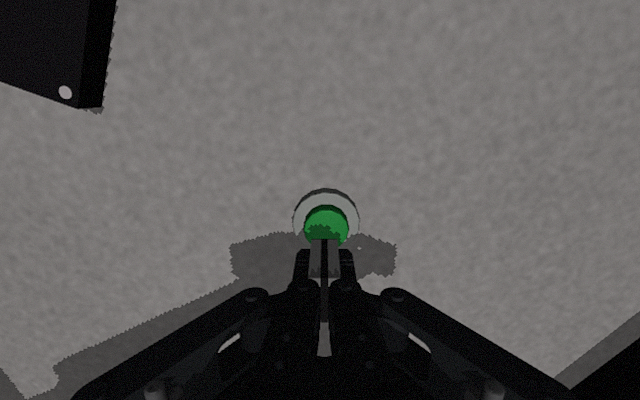

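View pics/s7c.png

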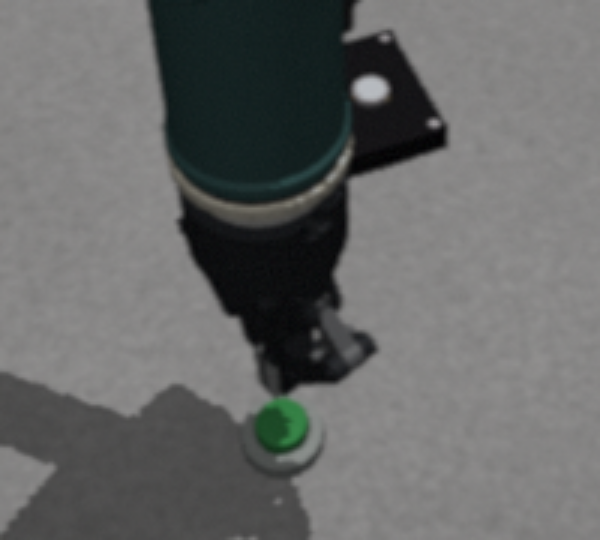

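View pics/t7c.png

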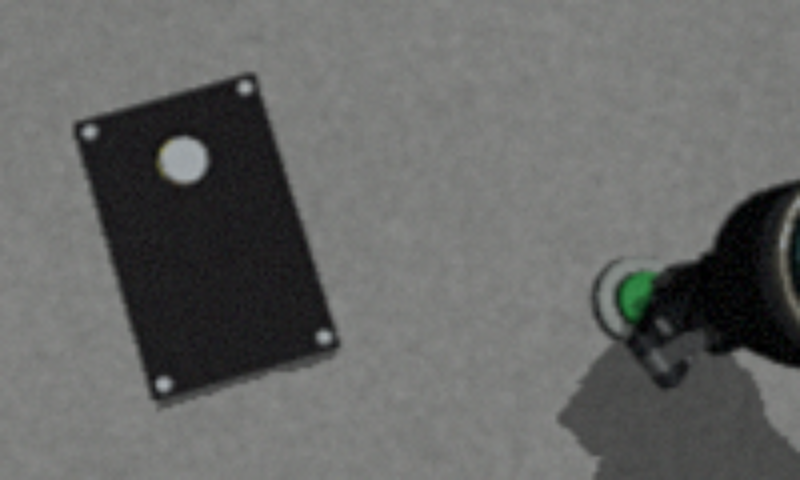

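The cell is seated at (185,160) in the enlarged top view, and the shut fingertips are over the button. I'll press in stages and watch the force.

>>> send_rows:
  increments:
    - {"wx":0,"wy":0,"wz":0,"tx":0,"ty":-0.04,"tz":2,"grip":0}
    - {"wx":0,"wy":0,"wz":0,"tx":0,"ty":-0.04,"tz":3.2,"grip":0}
    - {"wx":0,"wy":0,"wz":0,"tx":0,"ty":-0.04,"tz":3.6,"grip":0}
    - {"wx":0,"wy":0,"wz":0,"tx":0,"ty":-0.04,"tz":3.9,"grip":0}
    - {"wx":0,"wy":0,"wz":0,"tx":0,"ty":-0.04,"tz":4.1,"grip":0}
    - {"wx":0,"wy":0,"wz":0,"tx":0,"ty":-0.04,"tz":4.1,"grip":0}

```text
time_s: 8.0
tcp_pos: [0.4976, -0.2933, 0.19]
eef_rot: [[0.806, 0.592, 0.003], [0.592, -0.806, -0.001], [0.002, 0.003, -1.0]]
ft_force: [-2.5, 1.4, 3.6]
grip_width: -0.001
```

Run:
```python
from h import *
goto([.4974,-.2935,.1885],.633)
```

```text
w [ 0.0027 -0.0017  0.    ] t cm [-0.034  0.004  0.152] now [ 0.4976 -0.2933  0.19  ] F [-2.51  1.42  3.58] grip -0.001 t 8.0
```

>>> send_rows:
  increments:
    - {"wx":0,"wy":0,"wz":0,"tx":0,"ty":0,"tz":0.1,"grip":0}
    - {"wx":0,"wy":0,"wz":0,"tx":0,"ty":0,"tz":0.15,"grip":0}
    - {"wx":0,"wy":0,"wz":0,"tx":0,"ty":0,"tz":0.15,"grip":0}

```text
time_s: 8.38
tcp_pos: [0.4977, -0.2933, 0.1894]
eef_rot: [[0.806, 0.592, 0.003], [0.592, -0.806, -0.001], [0.002, 0.003, -1.0]]
ft_force: [-3.7, 2.6, 9.7]
grip_width: 0.003
```

The force rose to 9.7 N and the tool stopped short of its target, so the button is at its stop. I'll release it and back away.

>>> send_rows:
  increments:
    - {"wx":0,"wy":0,"wz":0,"tx":0,"ty":0,"tz":-0.5,"grip":0}
    - {"wx":0,"wy":0,"wz":0,"tx":0,"ty":0,"tz":-1.5,"grip":0}
    - {"wx":0,"wy":0,"wz":0,"tx":0,"ty":0,"tz":-5,"grip":0}
    - {"wx":0,"wy":0,"wz":0,"tx":0,"ty":0,"tz":-10,"grip":0}
    - {"wx":0,"wy":0,"wz":0,"tx":-3,"ty":2,"tz":-13,"grip":0}
    - {"wx":0,"wy":0,"wz":0,"tx":-6,"ty":4,"tz":-13,"grip":0}
    - {"wx":0,"wy":0,"wz":0,"tx":-6,"ty":4,"tz":-13,"grip":0}
    - {"wx":0,"wy":0,"wz":0,"tx":-6,"ty":4,"tz":-13,"grip":0}

```text
time_s: 9.38
tcp_pos: [0.4725, -0.3607, 0.3194]
eef_rot: [[0.807, 0.591, 0.003], [0.591, -0.807, -0.001], [0.002, 0.003, -1.0]]
ft_force: [0.6, 0.8, 0.3]
grip_width: 0.002
```

Run:
```python
from meas import *
s,C=snap('wrist','w8');P=cloud(s,C);meas(s['img'],C,s['mtx'],.0227)
for nm,p in [('cell',(.572,-.058,.0227)),('button',(.4974,-.2935,.022))]:
    u,v=map(int,px(s,C,p)); print(nm,u,v, P[v-5:v+6:5,u-5:u+6:5,2].round(4) if 5<u<634 and 5<v<394 else 0)
s,C=snap('side','s8');P=cloud(s,C)
for nm,p in [('cell',(.572,-.058,.0227)),('button',(.4974,-.2935,.022))]:
    u,v=map(int,px(s,C,p)); print(nm,u,v, P[v-3:v+4:3,u-3:u+4:3,2].round(4))
s,C=snap('top','t8')
```

```text
cell [ 502  189  138  128 1434] [575.2 251.3] [ 0.5648 -0.602   0.0227]
cell [582 373  39  27 172] [601.8 386.3] [ 0.4665 -0.7723  0.0227]
button [263 104  34  35 900] [279.7 120.8] [ 0.4973 -0.2966  0.022 ]
cell 33 -200 0
button 276 118 [[0.0219 0.0222 0.0217]
 [0.0227 0.0217 0.023 ]
 [0.0217 0.0227 0.0223]]
cell 303 229 [[0.0243 0.0225 0.0248]
 [0.0234 0.0236 0.0241]
 [0.0264 0.023  0.022 ]]
button 273 338 [[0.2389 0.2392 0.2371]
 [0.2339 0.238  0.2335]
 [0.0228 0.0226 0.0232]]
```

View pics/w8.png

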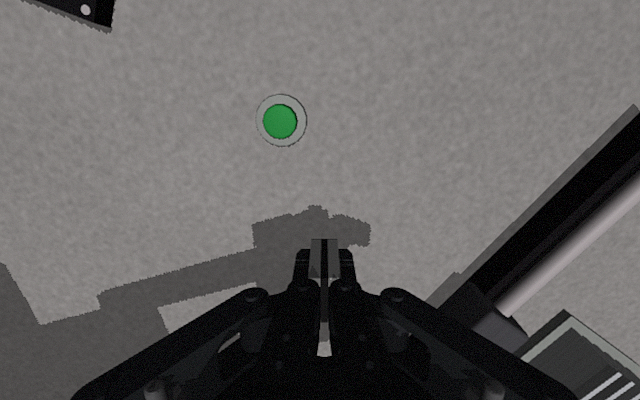

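View pics/t8.png

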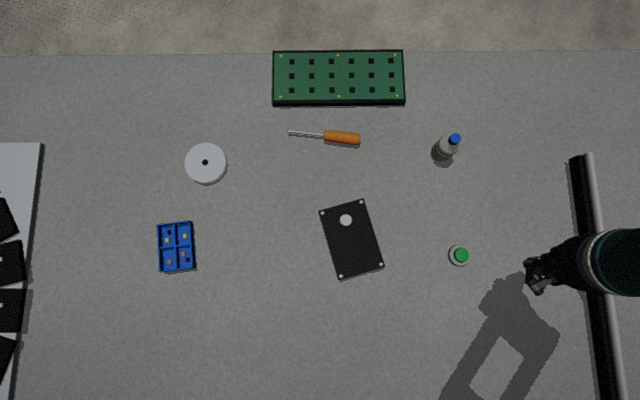

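The button is up again at (280,121), with its top at 22.2 mm. The cell is in the pocket at (345,220), and the bottle, reel and driver haven't moved.

```bash
python3 -c "
from h import *
print(ticket.hand_in())"
```

```text
the job is handed in; nothing more can be done
None
```

The coin cell is lying flat in the pocket, and the start button was pressed to its stop and came back up. The job was handed in at about 9.5 s on the robot's clock.

- **Cell:** I pushed it with the fingertips 16 mm apart as a cradle. It tipped at the rim, and another 5 mm of pushing dropped it in. The wrist depth then read its top as level at about 23 mm, against 22.7 mm expected when seated. The last side-camera depth was noisier, at 22–26 mm.
- **Button:** I pressed it with the fingers shut until the upward force reached 9.7 N, well above the 4 N spring, and the tool stopped short of its target. I have no direct reading of the button's travel; the finger height suggests about 5.6 mm of the 6 mm, within about 1 mm. After release its top read 22.2 mm, so it is up.
- **Other objects:** The final top picture shows the bottle, reel and screwdriver where they started, and the arm is clear of everything.

The first move call was refused because some row keys were missing, and nothing moved. No other checks failed.

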